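# Clamp the wooden blank and lock the cam lever

### The arm

A 6-joint arm with a two-finger parallel gripper is mounted at the origin on the work surface. World frame = base frame: x ahead of the robot, y to its left, z up, the work surface at z = 0. Lengths are in m, angles in rad, forces in N, time in s.
With the tool pointing down it reaches from about 0.375 to 0.825 m from the base axis. Payload 5.5 kg.
Tool frame: the origin (TCP) lies midway between the tips of the shut fingers; the grasp point (between the pads) lies 19 mm behind it; z points along the fingers, y is the direction in which the jaws open and shut (so a half turn about z gives the same grasp; the last joint's range is limited). The gripper opens to 85 mm and grips with 20 to 120 N. Pads are 22 mm wide; open, the fingers measure 114 mm over their backs; the gripper's body (76 mm by 85 mm) begins 54 mm behind the grasp point. The pads swing forward as they close: fully open they stand 13 mm farther back than shut.
Start: joints at [-1.298, 0.314, -0.047, 1.21, 0, 1.571], TCP at [0.162, -0.578, 0.231] pointing down, gripper open.
Joint ranges: [-2.67, 2.67], [-0.69, 1.73], [-1.03, 1.25], [-2.08, 2.16], [-1.42, 1.45], [-3.14, 3.14]. Speed limits (rad/s): [2.39, 2.39, 3.01, 3.14, 3.14, 3.14].

### API

Orientations are given as a unit quaternion [w, x, y, z].
In Python, from rig import monitor, capture, env gives the robot as it stands.
- The arm moves only by the tool arm_command, never from a script. Its argument "steps" is a list of rows, each a list of 7 numbers: the opening in per cent of the stroke, from 0 (shut) to 100 (fully open), then the shift along the tool's x, y, z in mm, then the turn, a rotation vector about the tool's x, y, z in degrees. In form: [[gripper, x, y, z, wx, wy, wz], ...]. A call has 1 to 5 rows; each row is the pose to reach, as a shift and turn from the pose commanded when the call began, along the tool's axes at that moment; what a row does not reach only later rows make up. A row lasts 1/10 s, in which the tool goes at most 50 mm and 8.59 degrees, less where a joint would pass 70% of its speed; a pose out of reach is approached as far as the arm can. A call with a gripper value outside its range is refused whole. The fingers move at their own pace and stop on an object; the grip force is fixed at half the most. Time passes only in rows, so rows that repeat a pose let the fingers close. It gives the time, the measured TCP pose, the force and the opening at its end, in the units of the state.
- monitor.get_state(): the state, without advancing time (a new reading comes with each control period).
- capture(name): name is "scene" or "top" or "wrist"; returns a dict with "color" (400x640x3 uint8, red, green, blue), "fov_y" (degrees; the focal length in pixels is half the picture's height over the tangent of half this angle, whatever the lens; pixels are square), "cx", "cy" (the principal point, pixels), "k1" (the pictures are not rectified: a ray, as slopes to the right and down, at radius r is drawn at 1 + k1 r^2 times it, then the intrinsics apply), "rvec" (rotation vector, rad) and "tvec" (3), from world to camera coordinates, as OpenCV has them. Camera axes: x right, y down, z forward; pixel columns grow to the right and rows downward; lengths in m; the calibration is good to about 2 mm. A picture is of the moment at which its call begins. There is no depth.
- env.job_done(): hands the job in, once; it reports no verdict.
The state is a dict: "time": time; "joint_pos": joint angles; "qvel": joint speeds; "joint_efforts": joint torques, N m; "tool_pos": TCP position; "tool_rot": TCP orientation; "contact_force": force on the tool from outside, world axes, zero at the start; "moment": the same for the moment, N m; "grip_width": finger opening in m.
Only numpy, scipy, OpenCV 4.12 (cv2) and the standard library are available. Lean on these libraries where they do the work, as an engineer would, in place of code of your own. Each camera call takes 0.05 s, during which the arm holds its last target.

### The job

Clamp the loose wooden blank for engraving: slide the clamp rod in by its upright post until its rubber pad presses the blank squarely and snugly against the fence, firmly but without crushing it, and so that it stays pressed when you let go of the post. Then swing the cam lever over centre until it rests fully home, without straining it, and let go. Leave the other things on the table where they are.

Things in the scene. Friction and masses are not known exactly. Their poses are not given: they have to be found in the camera images.
- clamp: The clamp fixture: a plywood base board, 12 mm thick, screwed to the table (it does not move), with a horizontal steel rod, a cam lever and a wooden fence. Origin on the table under the rod's line; the board spans y = -220 to +200 mm, x = -90 to +90 mm. Its y axis runs along the rod from post to fence, z up. Rod axis at x = 0, 34 mm above the table.
- guide (a point): Centre of the rod's guide, at its top: two aluminium bushing plates across the rod, 62 mm wide, tops 60 mm above the table, together filling clamp y = -100 to -45 mm; a small copper brake block stands between them, which the lever presses on the rod.
- board_end (a point): Middle of the board's edge at the fence end, at clamp y = 200 mm, z = 12 mm. The fence is a light wooden bar (150 mm along x, 22 mm thick, top at z = 58 mm) standing across the board; its face towards the rod is at clamp y = 140 mm give or take 15 mm: bolted where the last job needed it, square to the rod, its exact place not reported.
- rod (a joint): How far the rod is pushed in along the clamp's +y, in m: 0 = drawn back, 0.090 = mechanical limit; starts at 0 to 0.012. Sliding it takes about 7 N against its bushings' friction, which also holds it where it is left (holding back up to about 7 N from the pad). Once the lever is locked it no longer slides.
- post (a point): The upright steel post, 16 mm across, fixed on the outer (-y) end of the rod: it stands from the rod up to 85 mm above the table with a 22 mm wide black cap on its top 12 mm. This point is on its axis, 64 mm above the table. It moves with the rod.
- pad: The black rubber pad on the inner end of the rod, a disc 28 mm across, 14 mm long. Its front face lies 20 mm towards -y from this origin (at clamp y = -20 mm when the rod reads 0). The rubber squashes about 1 mm per 4 N; some 6 to 14 N on the blank while pushing is a good snug hold (the bushings keep up to 7 N of it), over 22 N bruises the wood.
- blank: The loose block of brown wood with a darker panel on top, 120 mm (its x) by 100 mm (its y, along the rod) by 40 mm high, 0.24 to 0.48 kg, lying on the base board between pad and fence, a little skewed, gaps of 1 to 5 cm to both. Origin at the centre of its underside. Sliding it takes 1 to 3 N.
- lever_angle (a joint): Angle of the cam lever in rad: 0 = fully open (starts between 0 and 0.1), grows clockwise seen from above, dead centre at 1.55, home against its stop at 1.80. It gets stiffer to about 1 N m near 0.9 rad; let go before dead centre it springs back, past dead centre it snaps home by itself.
- lever_pivot (a point): Point on the lever's vertical hinge axis, 74 mm above the table, at x = 57.5, y = -72.5 mm of the clamp.
- lever_tip (a point): Centre of the black cylindrical end of the lever, 98 mm from the pivot axis, 74 mm above the table. At joint value 0 the lever points 0.44 rad (25 degrees) from the clamp's +x towards its +y; at home it points to -y and slightly to +x.
- lever: The cam lever: a straight aluminium bar, 14 mm wide, 66 to 82 mm above the table, from 10 to 95 mm from the pivot, ending in the black cylinder 20 mm across (63 to 85 mm above the table). Origin on the pivot axis at table height; its x axis points along the bar to the tip. Pushing it with over 30 N strains it.
- screwdriver: Bystander: screwdriver, 200 mm long, lying past the fence end of the board. Origin at the centre of its underside.
- tape_roll: Bystander: cardboard tape roll, 72 mm across, 24 mm high, beyond the board. Origin at the centre of its underside.
- offcut: Bystander: small light wood offcut 70 x 35 x 18 mm, beyond the board near the post's end. Origin at the centre of its underside.
- marker: Bystander: marker pen 125 mm long, 18 mm high, beyond the board under the open lever's side. Origin at the centre of its underside.
- brush_can: Bystander: green can 92 mm across, 110 mm high, with brushes up to 260 mm, to the left. Origin at the centre of its underside.
- glue_bottle: Bystander: bottle 60 mm across, 160 mm high, to the right. Origin at the centre of its underside.
- mug: Bystander: white mug, 80 mm across, 90 mm high, at the left rear. Origin at the centre of its underside.
There are look-alikes about, which are no part of the job. Of the things shaped like the blank, the brown one is meant.

How it is judged:
On the way, in this order (a step that is already met when the one before it is completed fails the run):
1. the pad presses the blank with over 4 N, square in the clamp, while the lever is still open (contact force between pad and blank above 4 N and angle between the y axis of blank and the y axis of clamp, either way round below 0.04 rad and value of joint lever_angle below 0.8 rad), for 0.2 s.
2. the cam lever is over centre and home (value of joint lever_angle above 1.7 rad), for 0.2 s.
At the end, for the whole second after the job is handed in: The lever is home (over 1.7 rad), the blank lies at rest, flat (within 0.05 rad) and square to the clamp (within 0.04 rad), and the rubber pad still presses it with over 3 N (value of joint lever_angle above 1.7 rad and contact force between pad and blank above 3 N and angle between the y axis of blank and the y axis of clamp, either way round below 0.04 rad and angle between blank's own z axis and vertical below 0.05 rad and linear speed of blank below 0.01 m/s); the robot touches nothing.
It fails at once if the pad presses the blank with over 22 N (contact force between pad and blank above 22 N).
It fails at once if the lever is pushed with over 30 N (contact force between lever and anything else above 30 N).
It fails at once if another thing on the table is moved by over 20 mm (distance of any of screwdriver, tape_roll, offcut, marker, brush_can, glue_bottle, mug from where it was at the start of the episode above 0.02 m).
It also fails if it takes over 54 s, if anything falls off the work surface, if the arm or the gripper's body presses on something with over 40 N, if the wrist force passes 120 N, or if a joint passes its speed limit or range.

## Working session

There is one attempt and no reset: what is moved stays moved. The work goes in short steps, Python scripts to look and compute and a tool call to move; the robot and the scene stay as the last step left them, time stands still between calls to the robot, and variables do not carry over. Pictures are saved under pics/ and viewed, and the job is handed in when it is done.

Besides the shell and the picture viewer there is one more tool, called after "Call:" as name([rows], argument=value, ...), one row to a line, values as JSON. arm_command: Moves the arm, as the interface text tells. Its arguments: {"type":"object","properties":{"steps":{"type":"array","items":{"type":"array","items":{"type":"number"}}}},"required":["steps"]}

```bash
ls; mkdir -p pics
cat > h.py <<'E'
import numpy as np, cv2
from rig import monitor, capture, env
def save(name,fn):
    c=capture(name); cv2.imwrite('pics/'+fn+'.png',c['color'][:,:,::-1]); 
    import pickle; c2={k:c[k] for k in c}; pickle.dump(c2,open('pics/'+fn+'.pkl','wb')); return c
def load(fn):
    import pickle; return pickle.load(open('pics/'+fn+'.pkl','rb'))
def f(c): return 200/np.tan(np.radians(c['fov_y'])/2)
def proj(c,P):
    R=cv2.Rodrigues(np.array(c['rvec'],float))[0]; p=np.atleast_2d(P)@R.T+np.array(c['tvec'])
    s=p[:,:2]/p[:,2:]; r2=(s**2).sum(1,keepdims=True); s=s*(1+c['k1']*r2)
    return s*f(c)+[c['cx'],c['cy']]
def unproj(c,uv,z):
    uv=np.atleast_2d(np.array(uv,float)); d=(uv-[c['cx'],c['cy']])/f(c); s=d.copy()
    for _ in range(30): s=d/(1+c['k1']*(s**2).sum(1,keepdims=True))
    R=cv2.Rodrigues(np.array(c['rvec'],float))[0]; o=-R.T@np.array(c['tvec'])
    w=np.c_[s,np.ones(len(s))]@R
    return o+w*((z-o[2])/w[:,2])[:,None]
def crop(fn,x0,y0,x1,y1,k,out):
    im=cv2.imread('pics/'+fn+'.png')[y0:y1,x0:x1]; cv2.imwrite('pics/'+out+'.png',cv2.resize(im,None,fx=k,fy=k,interpolation=cv2.INTER_CUBIC))
def cl(origin,yaw,P):  # clamp->world
    P=np.atleast_2d(P).astype(float); c,s=np.cos(yaw),np.sin(yaw)
    return np.c_[origin[0]+c*P[:,0]-s*P[:,1],origin[1]+s*P[:,0]+c*P[:,1],P[:,2]]
E
python3 - <<'E'
from h import *
for n in('scene','top'):
    c=save(n,n+'0'); print(n,{k:c[k] for k in c if k!='color'})
print(monitor.get_state())
E
```

```text
pics
scene {'fov_y': 46.330486597680505, 'cx': 322.1446390655878, 'cy': 194.96492688606813, 'k1': 0.007595985364319041, 'rvec': array([ 0.73587505,  2.63614138, -1.09969579]), 'tvec': array([ 0.41098651, -0.13823387,  1.48466574])}
top {'fov_y': 46.6246444350219, 'cx': 325.6272283085839, 'cy': 194.6926910127248, 'k1': 0.013511262804582386, 'rvec': array([ 2.17714329, -2.14657731,  0.09668992]), 'tvec': array([0.01117569, 0.50265044, 1.6004343 ])}
{'time': 0.1, 'joint_pos': array([-1.29800012e+00,  3.14128468e-01, -4.79625366e-02,  1.21020778e+00,
       -2.44647214e-05,  1.57078670e+00]), 'qvel': array([ 0.00126362, -0.00142562,  0.00143627,  0.00152846,  0.00099189,
       -0.00255643]), 'joint_efforts': array([ 1.34591624e-03, -5.40766418e+01,  3.40541196e+01,  1.11658458e-02,
       -1.87728557e-05, -1.22182303e-05]), 'tool_pos': array([ 0.16150889, -0.57731993,  0.23054413]), 'tool_rot': array([-7.42591013e-04,  9.90711256e-01,  1.35980302e-01, -1.14264234e-04]), 'contact_force': array([-0.22077572, -0.23492286,  0.0455756 ]), 'moment': array([-0.00098419, -0.04269242, -0.00947225]), 'grip_width': 0.08548409698176482}
```

View pics/scene0.png

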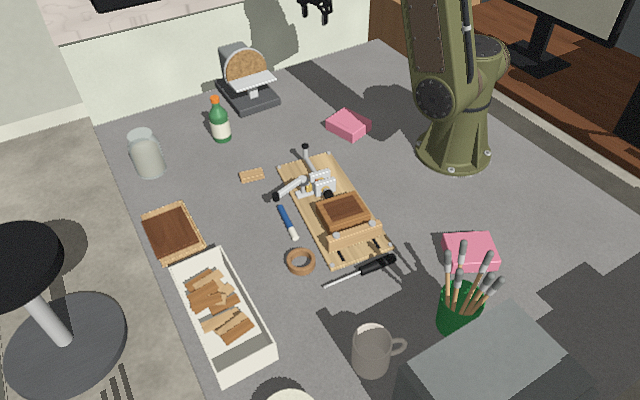

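View pics/top0.png

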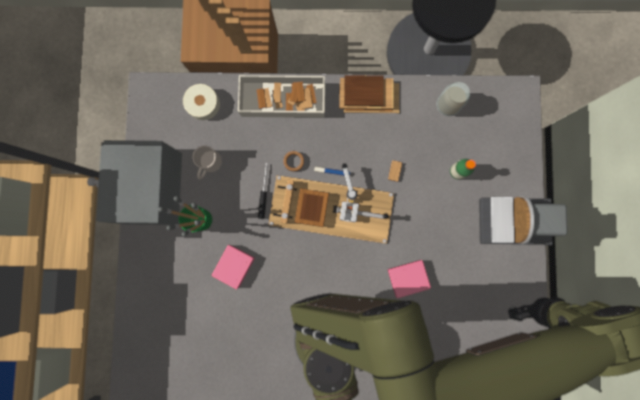

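Run:
```python
from h import *
crop('top0',255,150,415,250,5,'t0c')
crop('scene0',260,135,410,275,5,'s0c')
```

```text
(no output)
```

View pics/t0c.png

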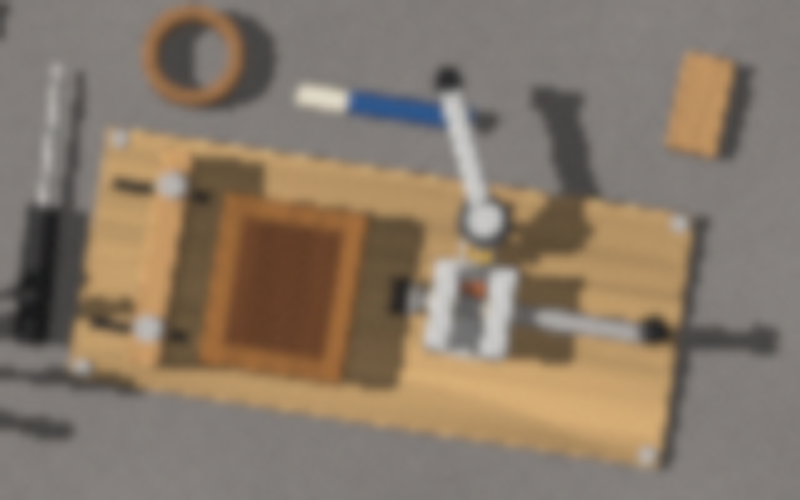

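View pics/s0c.png

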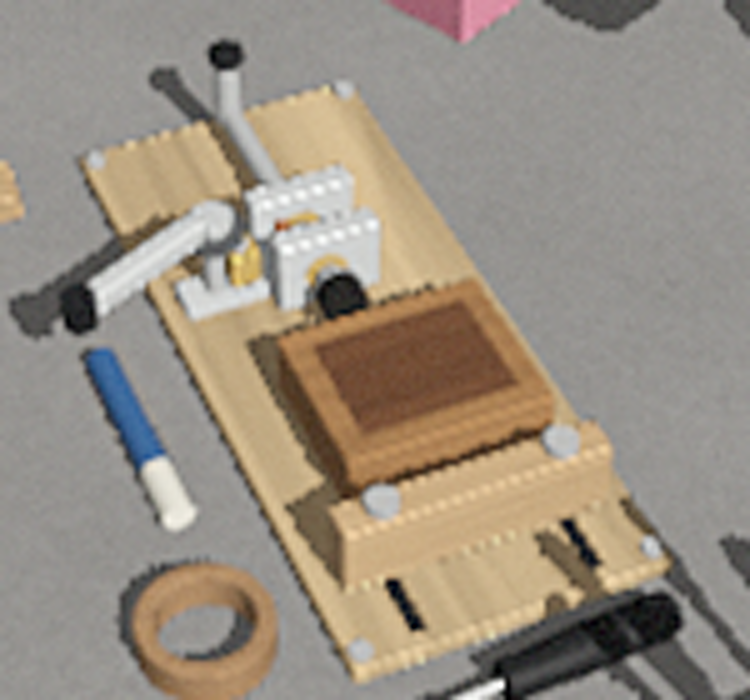

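Run:
```python
from h import *
from scipy.optimize import least_squares
ct=load('top0'); cs=load('scene0')
T=lambda L:np.array(L)/5+[255,150]-0.4
S=lambda L:np.array(L)/5+[260,135]-0.4
tc=T([(107,128),(692,212),(663,468),(70,362)])
sc=S([(82,158),(345,85),(670,568),(358,680)])
# top: which corner: fence end left. lever on +x side (image up)
Bt=[(.09,.2,.012),(.09,-.22,.012),(-.09,-.22,.012),(-.09,.2,.012)]
Bs=[(.09,-.22,.012),(-.09,-.22,.012),(-.09,.2,.012),(.09,.2,.012)]
print(unproj(ct,tc,.012)); print(unproj(cs,sc,.012))
def fit(use):
    def r(p):
        e=[]
        if 't' in use:e.append(proj(ct,cl(p[:2],p[2],Bt))-tc)
        if 's' in use:e.append(proj(cs,cl(p[:2],p[2],Bs))-sc)
        return np.concatenate(e).ravel()
    w=unproj(ct,tc,.012)
    d=(w[0]+w[3])/2-(w[1]+w[2])/2; yaw=np.arctan2(-d[0],d[1])
    s=least_squares(r,[*w.mean(0)[:2],yaw]); print(use,s.x,np.round(s.fun,1)); return s.x
for u in('t','s','ts'): p=fit(u)
np.save('clamp.npy',p)
inv=lambda w:np.c_[np.cos(p[2])*(w[:,0]-p[0])+np.sin(p[2])*(w[:,1]-p[1]),-np.sin(p[2])*(w[:,0]-p[0])+np.cos(p[2])*(w[:,1]-p[1])]
print('blank top t',inv(unproj(ct,T([(220,193),(367,213),(347,382),(200,358)]),.052)))
print('blank top s',inv(unproj(cs,S([(280,345),(477,282),(553,398),(348,478)]),.052)))
print('post cap t',inv(unproj(ct,T([(655,330)]),.085)),'s',inv(unproj(cs,S([(226,48)]),.085)))
print('fence top t',inv(unproj(ct,T([(190,160),(155,365)]),.058)),'s',inv(unproj(cs,S([(335,510),(600,425)]),.058)))
print('tip',inv(unproj(ct,T([(448,78)]),.085)))
w=cl(p[:2],p[2],[(0,-.16,.064),(.0575,-.0725,.074),(0,.14,.03)]);print(w,np.hypot(*w[:,:2].T))
```

```text
[[ 0.57117248  0.19592416  0.012     ]
 [ 0.51664853 -0.21914785  0.012     ]
 [ 0.33662574 -0.19890185  0.012     ]
 [ 0.40461751  0.21768594  0.012     ]]
[[ 0.51252123 -0.21811076  0.012     ]
 [ 0.33969982 -0.19281036  0.012     ]
 [ 0.3996101   0.22434148  0.012     ]
 [ 0.57255121  0.20052539  0.012     ]]
t [ 0.45872934  0.00875088 -0.14256948] [ 0.6 -1.4  0.8  0.  -0.8 -0.5 -0.6  1.9]
s [ 0.45743428  0.01365119 -0.14035341] [-0.8  0.6  0.8 -0.   1.  -0.5 -1.  -0.1]
ts [ 0.45764504  0.0113819  -0.14086487] [-0.2 -1.  -0.   0.2 -1.5 -0.3 -1.3  2.3 -1.1  0.2  0.4 -0.4  0.4 -1.1
 -1.6 -0.7]
blank top t [[ 0.04870614  0.10816189]
 [ 0.05057938  0.00562067]
 [-0.06654989  0.00116505]
 [-0.06589846  0.10337886]]
blank top s [[ 0.04946599  0.01205649]
 [-0.06851139  0.01077706]
 [-0.06736837  0.10520103]
 [ 0.05333282  0.11307741]]
post cap t [[-0.00126117 -0.19832401]] s [[-0.00244254 -0.19753641]]
fence top t [[ 0.06750979  0.13177429]
 [-0.07556703  0.13249953]] s [[ 0.06968461  0.13455211]
 [-0.07811433  0.13656531]]
tip [[ 0.14667363 -0.03531604]]
[[ 0.43518112 -0.14703329  0.064     ]
 [ 0.50439653 -0.06847295  0.074     ]
 [ 0.47730096  0.14999519  0.03      ]] [0.45934888 0.50902299 0.50031467]
```

```bash
cat >> h.py <<'E'
from scipy.spatial.transform import Rotation as Rn
def tool():
    s=monitor.get_state(); q=s['tool_rot']; return s,np.array(s['tool_pos']),Rn.from_quat([q[1],q[2],q[3],q[0]])
def toclamp(w):
    p=np.load('clamp.npy'); w=np.atleast_2d(w); c,s=np.cos(p[2]),np.sin(p[2]); d=w[:,:2]-p[:2]
    return np.c_[c*d[:,0]+s*d[:,1],-s*d[:,0]+c*d[:,1],w[:,2]]
def plan(P): # desired tcp in clamp coords, tool x=clamp x
    p=np.load('clamp.npy'); s,t,R=tool(); w=cl(p[:2],p[2],P)[0]
    Rd=Rn.from_euler('z',p[2])*Rn.from_euler('x',np.pi)
    print('t',s['time'],'clamp tcp',np.round(toclamp(t)*1000,1),'shift mm',np.round(R.inv().apply(w-t)*1000,1),'turn',np.round(np.degrees((R.inv()*Rd).as_rotvec()),2),'F',np.round(s['contact_force'],1),'w',s['grip_width'])
E
python3 - <<'E'
from h import *
plan((0,-.265,.2))
E
```

```text
t 0.1 clamp tcp [[-210.5 -624.4  230.5]] shift mm [ 337.3 -244.4   30.9] turn [-8.00e-02  2.00e-02  2.37e+01] F [-0.2 -0.2  0. ] w 0.08548409698176482
```

Call:
arm_command([
  [0,40,-29,4,0,0,4.7],
  [0,80,-58,8,0,0,9.5],
  [0,120,-87,12,0,0,14.2],
  [0,160,-116,15,0,0,19],
  [0,200,-145,18,0,0,23.7],
])

```text
time: 0.6
tool_pos: [0.3158, -0.3824, 0.2128]
tool_rot: [-0.0, 0.997, -0.072, -0.0]
contact_force: [1.5, -0.6, -0.7]
grip_width: 0.0122
```

Run:
```python
from h import *
plan((0,-.265,.2))
```

```text
t 0.6 clamp tcp [[ -85.1 -409.8  212.8]] shift mm [  84.6 -145.1   12.9] turn [-0.02  0.02 -0.23] F [ 1.5 -0.6 -0.7] w 0.012160530392137853
```

Call:
arm_command([
  [0,20,-36,3,0,0,0],
  [0,40,-72,6,0,0,0],
  [0,60,-108,10,0,0,0],
  [0,84,-145,13,0,0,0],
  [0,84,-145,13,0,0,0],
])

```text
time: 1.1
tool_pos: [0.421, -0.2488, 0.1996]
tool_rot: [-0.001, 0.998, -0.067, 0.0]
contact_force: [-0.3, -0.6, -0.3]
grip_width: -0.0002
```

Run:
```python
from h import *
plan((0,-.25,.05))
save('wrist','w1'); save('scene','s1')
crop('s1',220,60,420,210,4,'s1c')
```

```text
t 1.1 clamp tcp [[ 2.000e-01 -2.627e+02  1.996e+02]] shift mm [-1.000e-01 -1.240e+01  1.497e+02] turn [-0.11 -0.    0.36] F [-0.3 -0.6 -0.3] w -0.00024648384807349037
```

View pics/w1.png

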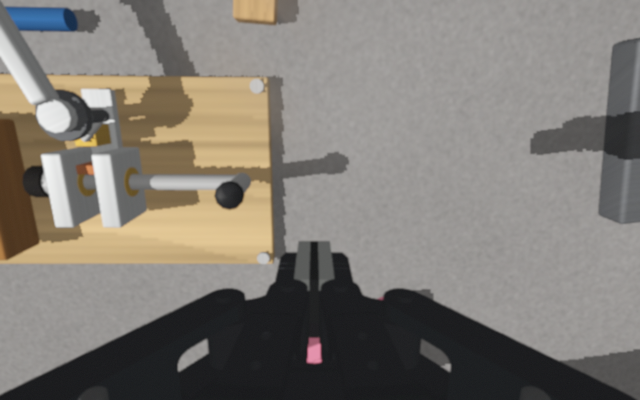

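View pics/s1c.png

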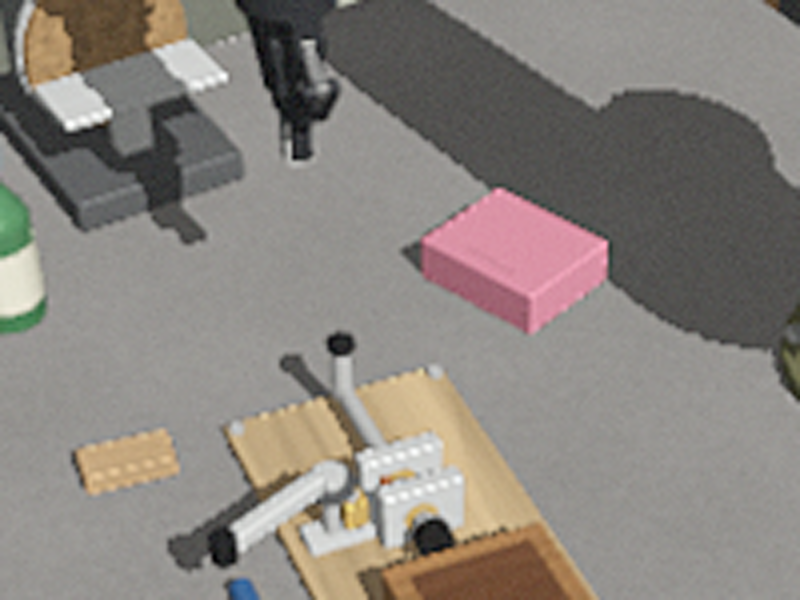

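Run:
```python
from h import *
c=load('w1')
print(toclamp(unproj(c,[(279,76),(273,263),(2,75),(36,263)],.012))*1000)
print(toclamp(unproj(c,[(229,194)],.083))*1000, toclamp(unproj(c,[(62,118)],.083))*1000)
```

```text
[[  87.31571646 -230.6213867    12.        ]
 [ -92.29844653 -220.75462165   12.        ]
 [  85.16002785    8.83148087   12.        ]
 [ -92.81858836   16.22677199   12.        ]]
[[  -1.5479     -197.80163097   83.        ]] [[ 53.18842131 -83.75052801  83.        ]]
```

Call:
arm_command([
  [0,-1,-6,40,0,0,0.3],
  [0,-1,-12,80,0,0,0.3],
  [0,-1,-16,115,0,0,0.3],
  [0,-1,-17,147,0,0,0.3],
  [0,-1,-17,147,0,0,0.3],
])

```text
time: 1.7
tool_pos: [0.4159, -0.2347, 0.0497]
tool_rot: [-0.002, 0.997, -0.074, -0.004]
contact_force: [-0.3, 0.6, 0.3]
grip_width: 0.0002
```

Run:
```python
from h import *
plan((-.0015,-.225,.05))
save('wrist','w2')
```

```text
t 1.7 clamp tcp [[  -6.8 -249.5   49.7]] shift mm [  5.2 -24.5  -0.3] turn [-0.14  0.43 -0.41] F [-0.3  0.6  0.3] w 0.00023995596474541856
```

View pics/w2.png

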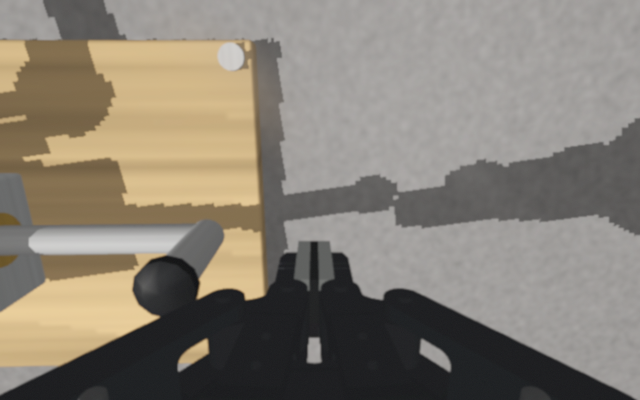

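Call:
arm_command([
  [0,5,-8,0,0,0,0],
  [0,5,-16,0,0,0,0],
  [0,5,-21,0,0,0,0],
  [0,5,-21,0,0,0,0],
  [0,5,-21,0,0,0,0],
])

```text
time: 2.25
tool_pos: [0.4285, -0.2154, 0.0539]
tool_rot: [0.0, 0.997, -0.073, 0.0]
contact_force: [-0.2, -0.5, 0.2]
grip_width: 0.0002
```

Run:
```python
from h import *
plan((-.0015,-.225,.05))
```

```text
t 2.25 clamp tcp [[   3.  -228.6   53.9]] shift mm [-4.5 -3.6  3.9] turn [ 0.03 -0.05 -0.25] F [-0.2 -0.5  0.2] w 0.00015775060108728207
```

Call:
arm_command([
  [0,-4,-2,4,0,0,0],
  [0,-4,-4,4,0,0,0],
  [0,-4,-7,4,0,0,0],
  [0,-4,-10,4,0,0,0],
  [0,-4,-10,4,0,0,0],
])

```text
time: 2.75
tool_pos: [0.4247, -0.206, 0.049]
tool_rot: [0.002, 0.997, -0.073, -0.001]
contact_force: [-1.5, -5.0, -2.2]
grip_width: 0.0001
```

Call:
arm_command([
  [0,0,-3,0,0,0,0],
  [0,0,-6,0,0,0,0],
  [0,0,-9,0,0,0,0],
  [0,0,-12,0,0,0,0],
  [0,0,-15,0,0,0,0],
])

```text
time: 3.25
tool_pos: [0.4267, -0.1917, 0.049]
tool_rot: [0.002, 0.997, -0.074, -0.001]
contact_force: [-2.9, -6.0, -1.4]
grip_width: 0.0002
```

Run:
```python
from h import *
plan((-.0015,-.225,.05))
save('wrist','w3');save('scene','s3')
crop('s3',260,135,410,275,5,'s3c')
```

```text
t 3.25 clamp tcp [[  -2.1 -205.4   49. ]] shift mm [ 0.7 19.6 -0.9] turn [ 0.24  0.11 -0.36] F [-2.9 -6.  -1.4] w 0.00016379211849872137
```

View pics/s3c.png

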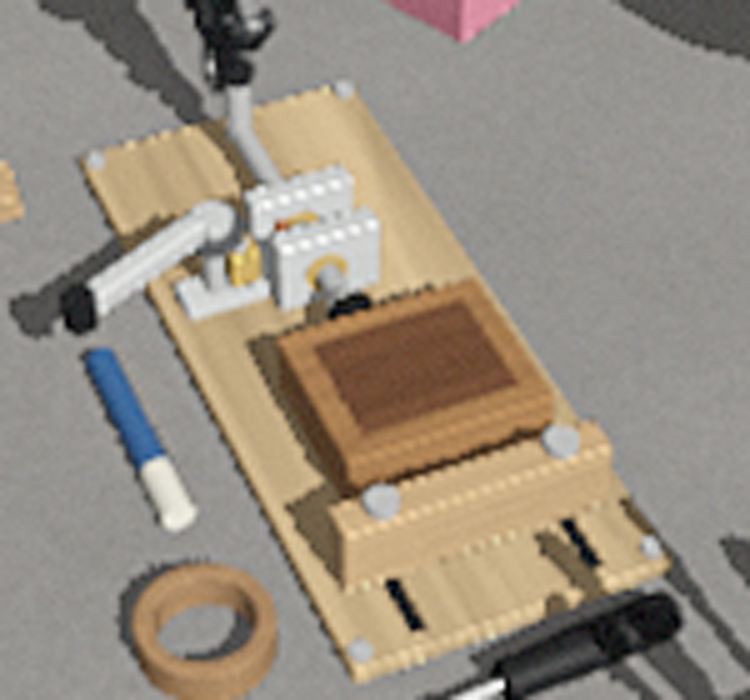

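View pics/w3.png

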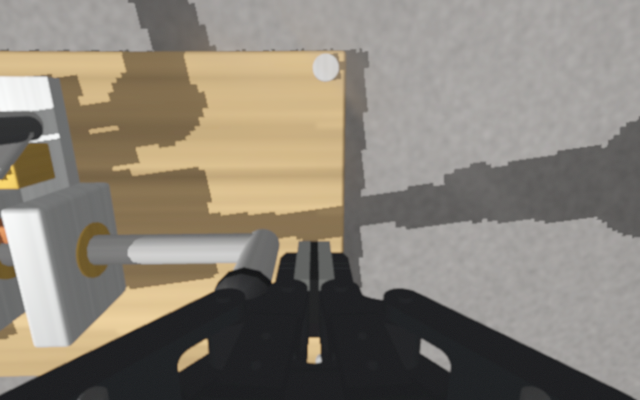

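Call:
arm_command([
  [0,0,-2,0,0,0,0],
  [0,0,-4,0,0,0,0],
  [0,0,-6,0,0,0,0],
  [0,0,-8,0,0,0,0],
  [0,0,-10,0,0,0,0],
])

```text
time: 3.85
tool_pos: [0.428, -0.1821, 0.049]
tool_rot: [0.002, 0.997, -0.074, -0.001]
contact_force: [-3.7, -8.5, -1.4]
grip_width: 0.0002
```

Call:
arm_command([
  [0,0,-2,0,0,0,0],
  [0,0,-4,0,0,0,0],
  [0,0,-6,0,0,0,0],
  [0,0,-8,0,0,0,0],
  [0,0,-10,0,0,0,0],
])

```text
time: 4.35
tool_pos: [0.4294, -0.1722, 0.049]
tool_rot: [0.002, 0.997, -0.074, -0.001]
contact_force: [-4.7, -7.7, -1.1]
grip_width: 0.0002
```

Run:
```python
from h import *
plan((-.0015,-.225,.05))
save('top','t4');save('scene','s4')
crop('s4',260,135,410,275,5,'s4c')
crop('t4',255,150,415,250,5,'t4c')
```

```text
t 4.35 clamp tcp [[  -2.2 -185.8   49. ]] shift mm [ 0.9 39.2 -0.8] turn [ 0.29  0.12 -0.37] F [-4.7 -7.7 -1.1] w 0.00023368211454909919
```

View pics/s4c.png

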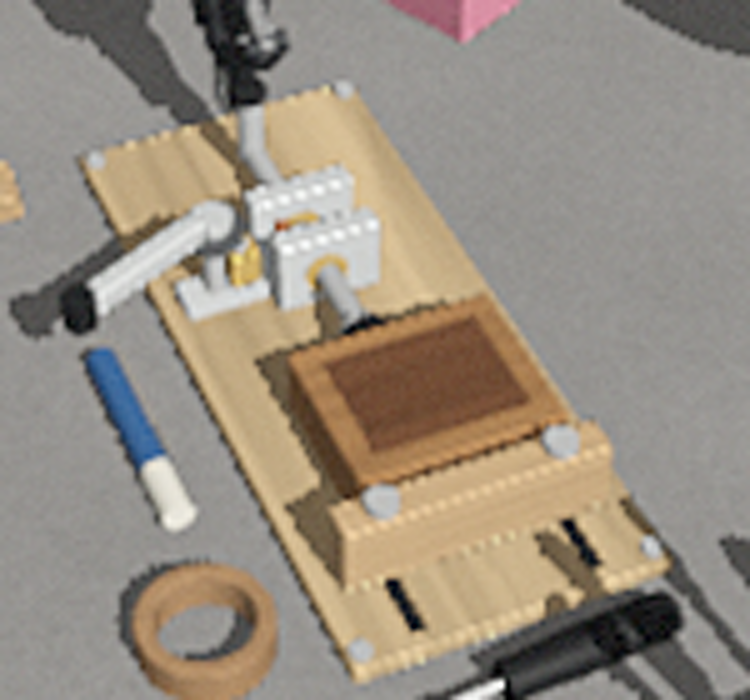

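View pics/t4c.png

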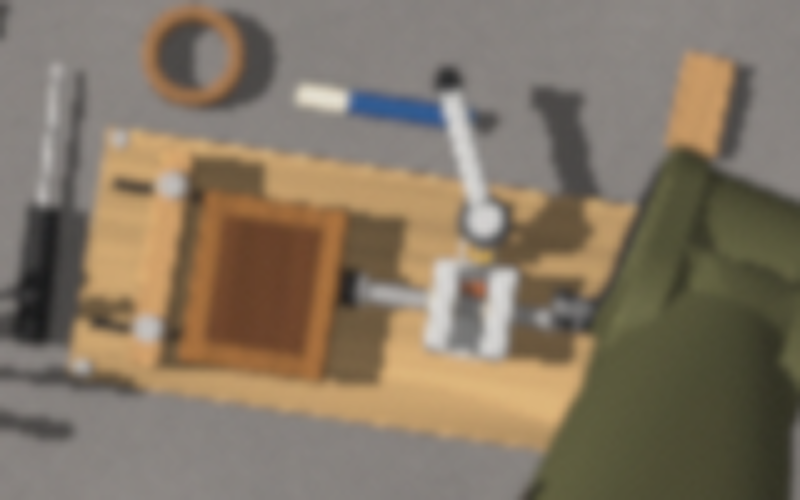

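Call:
arm_command([
  [0,-0.2,-1,0,0,0,0],
  [0,-0.4,-2,0,0,0,0],
  [0,-0.5,-3,0,0,0,0],
  [0,-0.5,-4,0,0,0,0],
  [0,-0.5,-5,0,0,0,0],
])

```text
time: 4.95
tool_pos: [0.43, -0.1673, 0.0491]
tool_rot: [0.002, 0.997, -0.074, -0.001]
contact_force: [-2.4, -8.1, -2.5]
grip_width: 0.0001
```

Call:
arm_command([
  [0,-0.1,-1,0,0,0,0],
  [0,-0.2,-2,0,0,0,0],
  [0,-0.2,-3,0,0,0,0],
  [0,-0.2,-4,0,0,0,0],
  [0,-0.2,-4,0,0,0,0],
])

```text
time: 5.45
tool_pos: [0.4306, -0.1632, 0.0491]
tool_rot: [0.002, 0.997, -0.074, -0.001]
contact_force: [-1.7, -7.1, -3.0]
grip_width: 0.0001
```

Run:
```python
from h import *
plan((-.0015,-.225,.05))
save('scene','s5')
crop('s5',260,135,410,275,5,'s5c')
```

```text
t 5.45 clamp tcp [[  -2.2 -176.6   49.1]] shift mm [ 1.  48.4 -0.7] turn [ 0.26  0.06 -0.36] F [-1.7 -7.1 -3. ] w 7.210872140249406e-05
```

View pics/s5c.png

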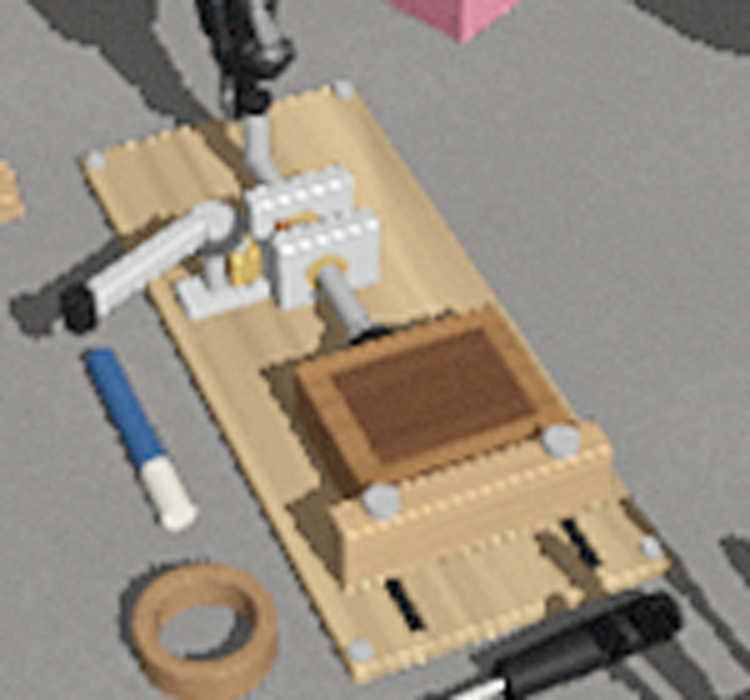

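Call:
arm_command([
  [0,0,-1,0,0,0,0],
  [0,0,-2,0,0,0,0],
  [0,0,-3,0,0,0,0],
  [0,0,-4,0,0,0,0],
  [0,0,-4,0,0,0,0],
])

```text
time: 6.0
tool_pos: [0.4311, -0.1597, 0.0491]
tool_rot: [0.003, 0.997, -0.074, -0.001]
contact_force: [-1.6, -8.9, -3.5]
grip_width: 0.0003
```

Call:
arm_command([
  [0,0,-1,0,0,0,0],
  [0,0,-2,0,0,0,0],
  [0,0,-3,0,0,0,0],
  [0,0,-3,0,0,0,0],
])

```text
time: 6.4
tool_pos: [0.4313, -0.1582, 0.0491]
tool_rot: [0.004, 0.997, -0.074, -0.001]
contact_force: [-3.5, -14.4, -3.8]
grip_width: 0.0004
```

Run:
```python
from h import *
plan((-.0015,-.225,.05))
save('scene','s6')
crop('s6',290,185,390,260,8,'s6c')
```

```text
t 6.4 clamp tcp [[  -2.3 -171.6   49.1]] shift mm [ 1.2 53.4 -0.4] turn [ 0.52  0.08 -0.42] F [ -3.5 -14.4  -3.8] w 0.0003529303111470111
```

View pics/s6c.png

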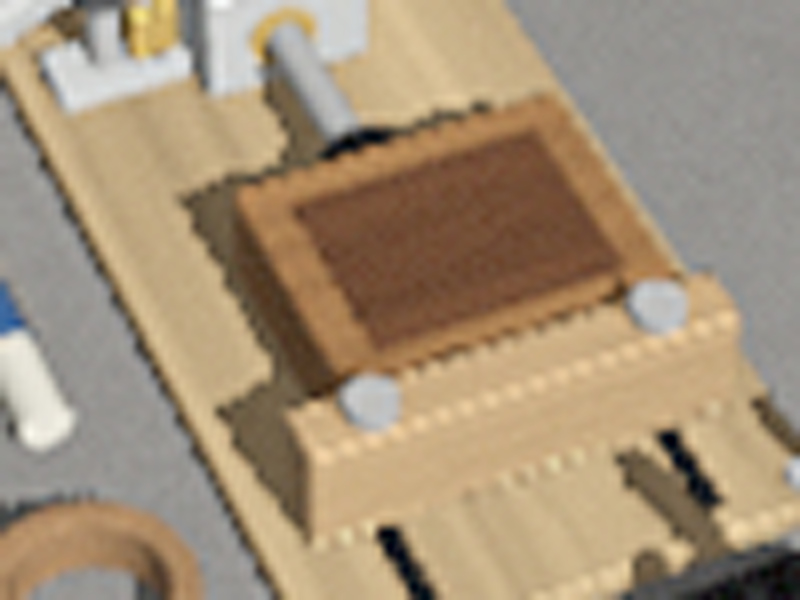

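Call:
arm_command([
  [0,-0.1,-0.5,0,0,0,0],
  [0,-0.2,-1,0,0,0,0],
  [0,-0.2,-1.2,0,0,0,0],
  [0,-0.2,-1.2,0,0,0,0],
])

```text
time: 6.85
tool_pos: [0.4313, -0.1578, 0.0492]
tool_rot: [0.005, 0.997, -0.074, -0.001]
contact_force: [-2.5, -16.1, -4.5]
grip_width: 0.0001
```

Call:
arm_command([
  [0,0,-0.4,0,0,0,0],
  [0,0,-0.8,0,0,0,0],
  [0,0,-0.8,0,0,0,0],
])

```text
time: 7.15
tool_pos: [0.4314, -0.1573, 0.0492]
tool_rot: [0.006, 0.997, -0.074, -0.001]
contact_force: [-3.7, -18.6, -4.3]
grip_width: -0.0004
```

Run:
```python
from h import *
plan((-.0015,-.225,.05))
save('top','t7')
crop('t7',260,160,380,240,6,'t7c')
```

```text
t 7.15 clamp tcp [[  -2.3 -170.7   49.2]] shift mm [ 1.3 54.3 -0.2] turn [ 0.66  0.08 -0.45] F [ -3.7 -18.6  -4.3] w -0.00043945480483434553
```

View pics/t7c.png

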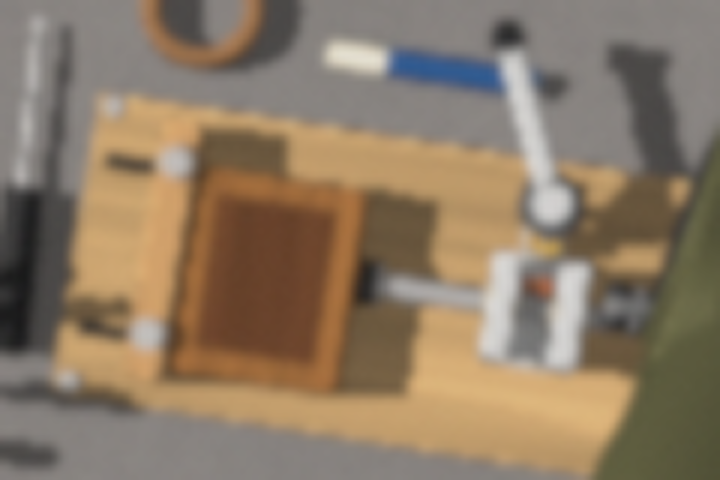

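Call:
arm_command([
  [0,0,3,0,0,0,0],
  [0,0,8,0,0,0,0],
  [0,0,18,0,0,0,0],
  [0,0,28,0,0,0,0],
  [0,0,30,0,0,0,0],
])

```text
time: 7.7
tool_pos: [0.4282, -0.1832, 0.0494]
tool_rot: [0.0, 0.997, -0.074, 0.0]
contact_force: [-0.8, -0.0, 0.7]
grip_width: -0.0001
```

Call:
arm_command([
  [0,0,0,-35,0,0,0],
  [0,0,0,-75,0,0,0],
  [0,0,0,-115,0,0,0],
  [0,0,0,-125,0,0,0],
])

```text
time: 8.1
tool_pos: [0.4305, -0.1832, 0.1786]
tool_rot: [0.001, 0.997, -0.073, 0.003]
contact_force: [0.7, -0.3, -0.5]
grip_width: 0.0003
```

Run:
```python
from h import *
# lever start: tip at clamp tip
piv=np.array([.0575,-.0725])
for th in(0,.1):
    a=.44-th; print(piv+.098*np.array([np.cos(a),np.sin(a)]))
c=save('scene','s8'); crop('s8',260,135,410,275,5,'s8c')
t=load('t7')
print('tip top', toclamp(unproj(t,np.array([[508,33]])/6+[260,160]-.4,.085)))
plan((.17,.04,.2))
save('top','t8');crop('t8',255,150,415,250,5,'t8c')
```

```text
[ 0.14616566 -0.03075793]
[ 0.14988996 -0.03981826]
tip top [[ 0.14704803 -0.03548783  0.085     ]]
t 8.15 clamp tcp [[   0.4 -196.4  178.3]] shift mm [ 168.5 -237.3  -21. ] turn [ 0.08 -0.36 -0.31] F [ 1.7 -0.5  1.2] w 4.507135964808565e-05
```

View pics/s8c.png

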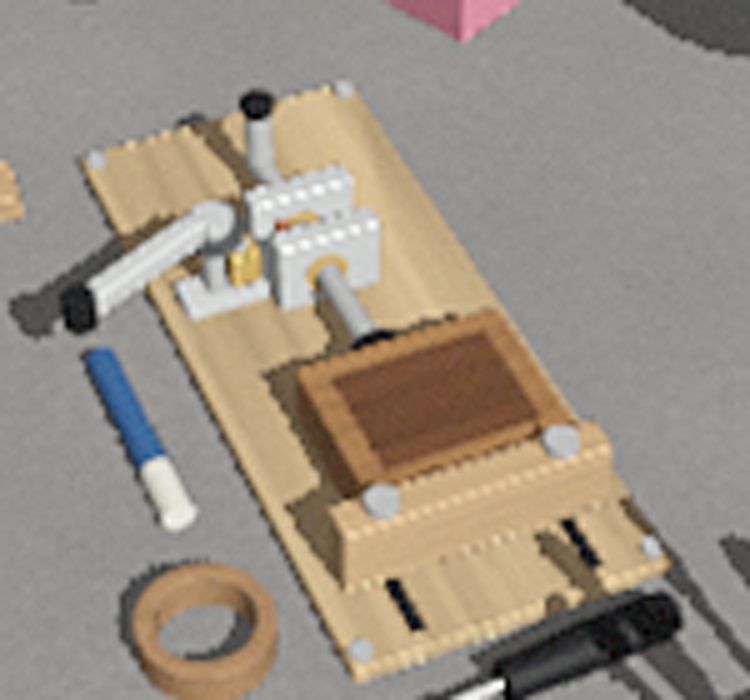

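View pics/t8c.png

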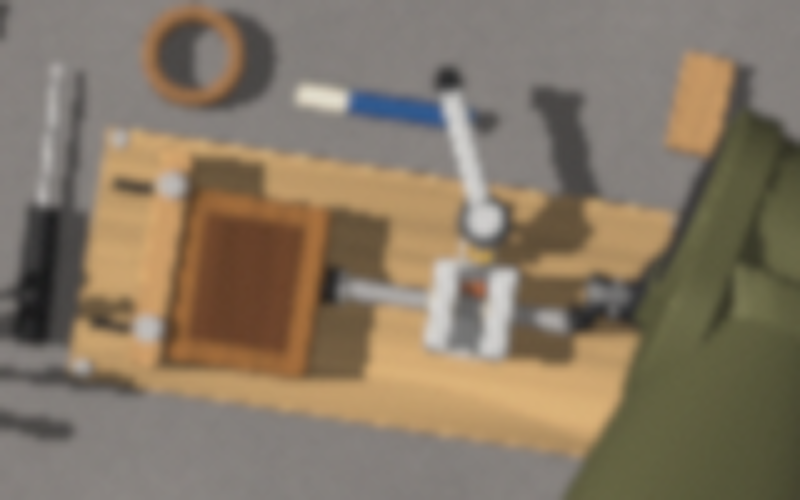

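Run:
```python
from h import *
crop('s8',310,190,400,250,8,'s8d'); crop('t8',280,180,330,230,12,'t8d')
```

```text
(no output)
```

View pics/s8d.png

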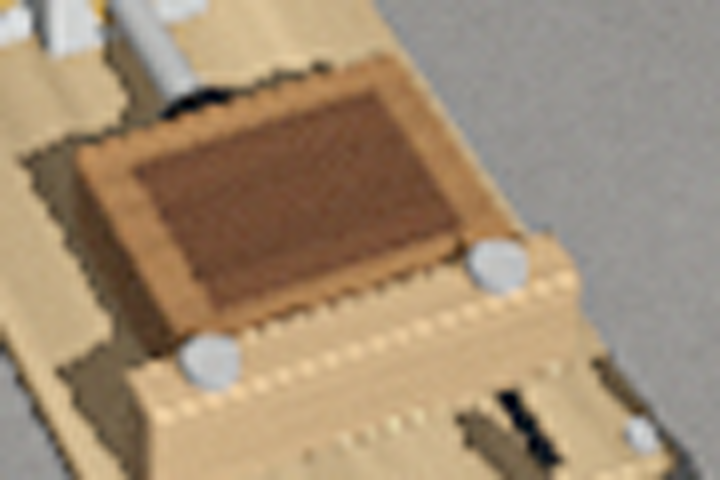

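View pics/t8d.png

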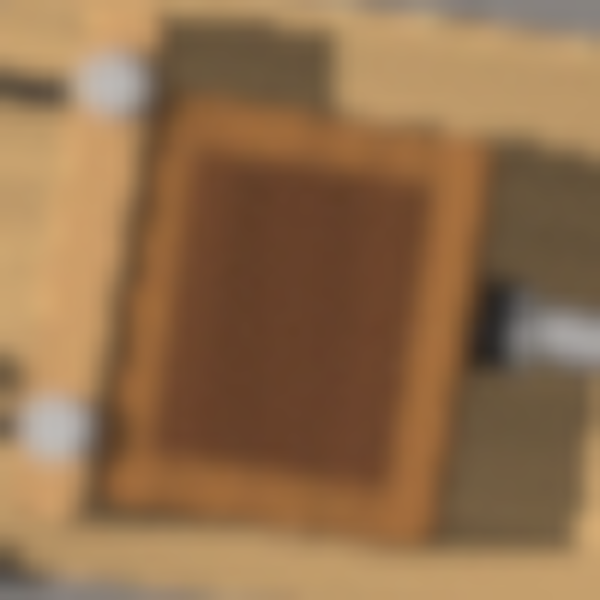

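Run:
```python
from h import *
c=load('s8')
g=lambda L,z:toclamp(unproj(c,np.array(L)/8+[310,190]-.44,z))[:,:2]
def ang(w): d=w[1]-w[0]; return np.degrees(np.arctan2(-d[1],-d[0]))
for L,z in(([(80,148),(388,52)],.052),([(205,340),(470,243)],.052),([(150,412),(578,272)],.058),([(135,172),(378,92)],.052),([(210,308),(465,220)],.052)): w=g(L,z);print(w*1000,ang(w))
t=load('t8')
g2=lambda L,z:toclamp(unproj(t,np.array(L)/12+[280,180]-.46,z))[:,:2]
for L,z in(([(490,150),(430,540)],.052),([(165,100),(100,500)],.052),([(205,155),(155,450)],.052),([(435,185),(375,480)],.052),([(160,20),(85,515)],.058)): w=g2(L,z);print(w*1000,ang(w))
```

```text
[[ 46.03968917  31.57417856]
 [-67.61543174  31.90239329]] -0.16545903499183934
[[ 41.87837951 124.82115974]
 [-53.68868777 121.31826289]] 2.0991687100031537
[[ 71.45022883 149.4287978 ]
 [-76.9230046  150.89895078]] -0.5676954175234713
[[ 33.54705523  48.94878619]
 [-56.18764843  47.7213002 ]] 0.7837032692977676
[[ 34.97411075 113.19933078]
 [-56.74927291 111.65103852]] 0.9670618798136171
[[ 47.0844094   31.71216994]
 [-66.18600128  31.14589293]] 0.28643855263131324
[[ 47.0077156  126.49411402]
 [-69.4860938  126.19711863]] 0.146072534577529
[[ 33.05347839 112.52883421]
 [-52.94747582 112.96883354]] -0.2931349368408486
[[ 34.66009348  45.75502142]
 [-51.70122941  49.38022353]] -2.4037022916316397
[[ 69.00407832 131.06393434]
 [-74.54396511 129.12116523]] 0.7753897047359876
```

```bash
cat >> h.py <<'E'
def plan2(th,d,z,r=.098):
    p=np.load('clamp.npy'); s,t,R=tool(); a=.44-th; piv=np.array([.0575,-.0725])
    q=piv+r*np.array([np.cos(a),np.sin(a)])+d*np.array([-np.sin(a),np.cos(a)])
    w=cl(p[:2],p[2],[(*q,z)])[0]
    Rd=Rn.from_euler('z',p[2]+a)*Rn.from_euler('x',np.pi)
    print('th',th,'shift',np.round(R.inv().apply(w-t)*1000,1),'turn',np.round(np.degrees((R.inv()*Rd).as_rotvec()),2))
E
python3 - <<'E'
from h import *
s,t,R=tool(); print(np.round(s['joint_pos'],3),toclamp(t))
plan2(.05,.038,.178)
c=load('top0'); print(toclamp(unproj(c,[(458,172)],.1)),toclamp(unproj(c,[(396,171)],.018)))
E
```

```text
[-0.402  0.093 -0.45   1.023  0.     2.885] [[-0.00059344 -0.19615875  0.17607421]]
th 0.05 shift [ 133.2 -196.8   -1.6] turn [  0.09  -0.22 -22.65]
[[ 0.1794183 -0.4147353  0.1      ]] [[ 0.16552553 -0.2192463   0.018     ]]
```

Run:
```python
from h import *
c=load('w1'); Rc=cv2.Rodrigues(c['rvec'])[0]; print(toclamp((-Rc.T@c['tvec'])[None])*1000)
s,t,R=tool()
p=np.load('clamp.npy');a=.39
Rd=Rn.from_euler('z',p[2]+a+np.pi/2)*Rn.from_euler('x',np.pi)
q=np.array([.0575,-.0725])+.098*np.array([np.cos(a),np.sin(a)])+.036*np.array([-np.sin(a),np.cos(a)])
w=cl(p[:2],p[2],[(*q,.178)])[0]
print(np.round(R.inv().apply(w-t)*1000,1),np.degrees((R.inv()*Rd).as_rotvec()))
```

```text
[[  66.57177044 -261.90265337  342.95146047]]
[ 134.  -194.9   -1.5] [ 2.54136507e-01 -1.04193130e-01 -1.12651131e+02]
```

Call:
arm_command([
  [0,27,-39,-1,0,0,-8],
  [0,54,-78,-1,0,0,-16],
  [0,81,-117,-1,0,0,-24],
  [0,108,-156,-1,0,0,-32],
  [0,134,-195,-1,0,0,-40],
])

```text
time: 8.7
tool_pos: [0.589, -0.0071, 0.1728]
tool_rot: [-0.0, 0.961, 0.275, -0.001]
contact_force: [1.3, -0.7, -0.0]
grip_width: -0.0001
```

Call:
arm_command([
  [0,0,0,0,0,0,-8],
  [0,0,0,0,0,0,-16],
  [0,0,0,0,0,0,-24],
  [0,0,0,0,0,0,-32],
  [0,0,0,0,0,0,-40],
])

```text
time: 9.2
tool_pos: [0.5877, -0.0086, 0.1726]
tool_rot: [-0.001, 0.809, 0.588, -0.001]
contact_force: [-0.7, 0.3, 0.2]
grip_width: -0.0002
```

Call:
arm_command([
  [0,0,0,0,0,0,-8],
  [0,0,0,0,0,0,-16],
  [0,0,0,0,0,0,-24],
  [0,0,0,0,0,0,-32.6],
  [0,0,0,0,0,0,-32.6],
])

```text
time: 9.7
tool_pos: [0.5878, -0.0087, 0.173]
tool_rot: [-0.001, 0.614, 0.789, -0.001]
contact_force: [0.9, -0.4, -0.0]
grip_width: 0.0001
```

```bash
cat >> h.py <<'E'
def plan3(th,d,z,r=.098):
    p=np.load('clamp.npy'); s,t,R=tool(); a=.44-th; piv=np.array([.0575,-.0725])
    q=piv+r*np.array([np.cos(a),np.sin(a)])+d*np.array([-np.sin(a),np.cos(a)])
    w=cl(p[:2],p[2],[(*q,z)])[0]
    Rd=Rn.from_euler('z',p[2]+a+np.pi/2)*Rn.from_euler('x',np.pi)
    print('th',th,'shift',np.round(R.inv().apply(w-t)*1000,1),'turn',np.round(np.degrees((R.inv()*Rd).as_rotvec()),2))
E
python3 - <<'E'
from h import *
s,t,R=tool(); print(s['time'],np.round(s['joint_pos'],3),toclamp(t))
plan3(.05,.036,.062)
save('wrist','w9')
E
```

```text
9.7 [-0.015  0.322 -0.17   1.082  0.     1.307] [[ 0.13165805 -0.00156757  0.17296737]]
th 0.05 shift [ -1.5   2.8 111. ] turn [-0.18 -0.06 -0.02]
```

View pics/w9.png

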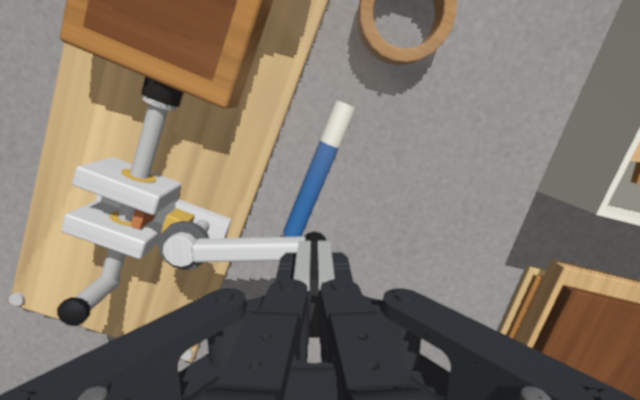

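Call:
arm_command([
  [0,-1,2.8,40,0,0,0],
  [0,-1,2.8,75,0,0,0],
  [0,-1,2.8,100,0,0,0],
  [0,-1,2.8,111,0,0,0],
  [0,-1,2.8,111,0,0,0],
])

```text
time: 10.25
tool_pos: [0.5902, -0.009, 0.0622]
tool_rot: [-0.002, 0.615, 0.789, -0.001]
contact_force: [-0.4, 0.6, 0.5]
grip_width: -0.0002
```

Run:
```python
from h import *
s,t,R=tool(); print(s['time'],toclamp(t),s['contact_force'])
for th,d in((.05,.036),(.05,.021),(.25,.021),(.5,.021)):plan3(th,d,.062)
save('wrist','w10');save('scene','s10');crop('s10',260,135,360,210,8,'s10c')
```

```text
10.25 [[ 0.1340843  -0.00154365  0.06221752]] [-0.39439427  0.62060128  0.46005818]
th 0.05 shift [-0.5  0.2  0.2] turn [-0.22 -0.06 -0.15]
th 0.05 shift [-15.5   0.2   0.2] turn [-0.22 -0.06 -0.15]
th 0.25 shift [-35.4   2.5   0.2] turn [-0.23 -0.04 11.31]
th 0.5 shift [-60.2  -0.3   0.2] turn [-2.300e-01 -1.000e-02  2.563e+01]
```

View pics/w10.png

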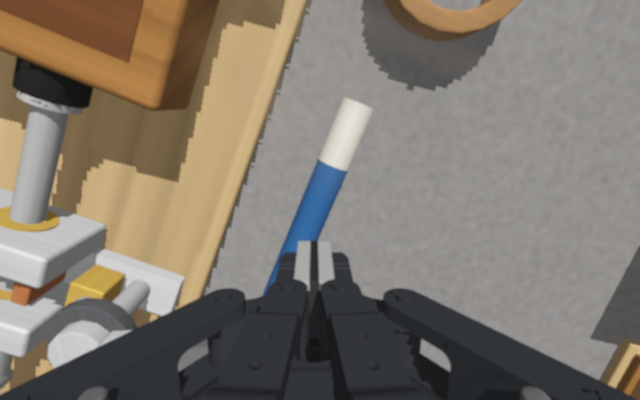

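View pics/s10c.png

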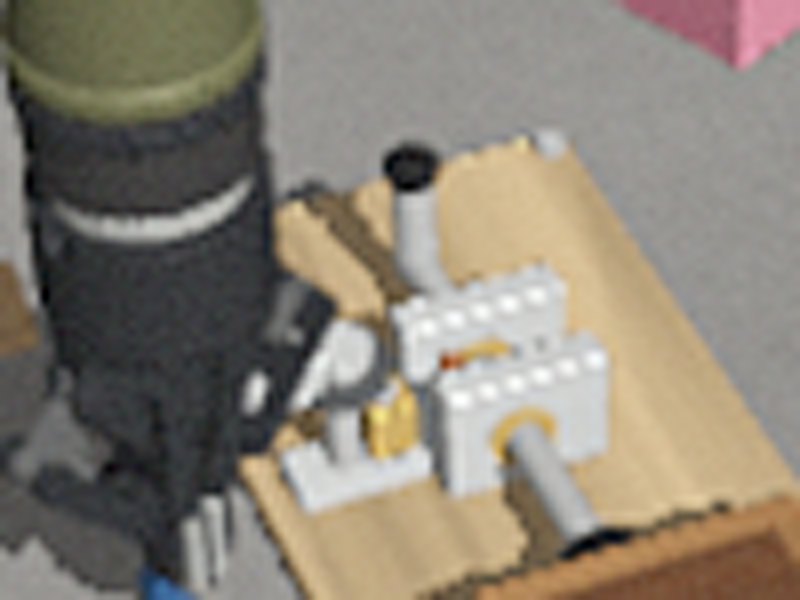

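Call:
arm_command([
  [0,-5,0,0,0,0,0],
  [0,-10,0,0,0,0,0],
  [0,-13,0,0,0,0,0],
  [0,-15,0,0,0,0,0],
  [0,-16,0,0,0,0,0],
])

```text
time: 10.85
tool_pos: [0.5963, -0.0246, 0.0647]
tool_rot: [0.0, 0.614, 0.789, 0.0]
contact_force: [-0.4, 1.2, -0.4]
grip_width: -0.0001
```

Call:
arm_command([
  [0,-5.9,1.1,0,0,0,3.4],
  [0,-11.9,1.8,0,0,0,6.9],
  [0,-17.9,2.2,0,0,0,10.3],
  [0,-23.9,2.2,0,0,0,13.8],
  [0,-29.9,1.8,0,0,0,17.2],
])

```text
time: 11.35
tool_pos: [0.6052, -0.0519, 0.0645]
tool_rot: [-0.001, 0.726, 0.688, 0.001]
contact_force: [0.4, 4.8, 2.4]
grip_width: 0.0
```

Run:
```python
from h import *
s,t,R=tool(); print(s['time'],np.round(s['joint_pos'],3),toclamp(t),R.inv().apply(s['contact_force']))
for th in(.35,.4,.45,.65):plan3(th,.021,.062)
```

```text
11.35 [-0.087  0.44  -0.263  0.868  0.003  1.537] [[ 0.15497622 -0.04192004  0.06448812]] [ 4.85846598  0.1705396  -2.37008103]
th 0.35 shift [-0.7 -1.8  2.5] turn [ 0.01 -0.16 -0.16]
th 0.4 shift [-5.6 -0.9  2.5] turn [ 0.   -0.16  2.71]
th 0.45 shift [-10.6  -0.2   2.5] turn [ 0.   -0.16  5.57]
th 0.65 shift [-30.6   0.1   2.4] turn [-0.02 -0.16 17.03]
```

Call:
arm_command([
  [0,-5.9,0.5,1,0,0,3.4],
  [0,-11.9,0.8,2,0,0,6.9],
  [0,-17.9,0.8,2,0,0,10.3],
  [0,-23.9,0.6,2,0,0,13.8],
  [0,-29.9,0,2,0,0,17.2],
])

```text
time: 11.85
tool_pos: [0.606, -0.0808, 0.0632]
tool_rot: [-0.001, 0.82, 0.572, 0.003]
contact_force: [6.3, 7.7, -0.8]
grip_width: 0.0001
```

Run:
```python
from h import *
s,t,R=tool(); print(s['time'],np.round(s['joint_pos'],3),toclamp(t),R.inv().apply(s['contact_force']))
for th in(.65,.95):plan3(th,.021,.062)
save('scene','s11');crop('s11',260,135,410,275,5,'s11c')
```

```text
11.85 [-0.135  0.445 -0.259  0.863  0.005  1.788] [[ 0.15982568 -0.07044245  0.06316011]] [9.42468218 3.22295292 0.86669791]
th 0.65 shift [-2.4 -1.6  1.1] turn [ 0.16 -0.34 -0.12]
th 0.95 shift [-32.2   0.2   1. ] turn [ 0.11 -0.37 17.07]
```

View pics/s11c.png

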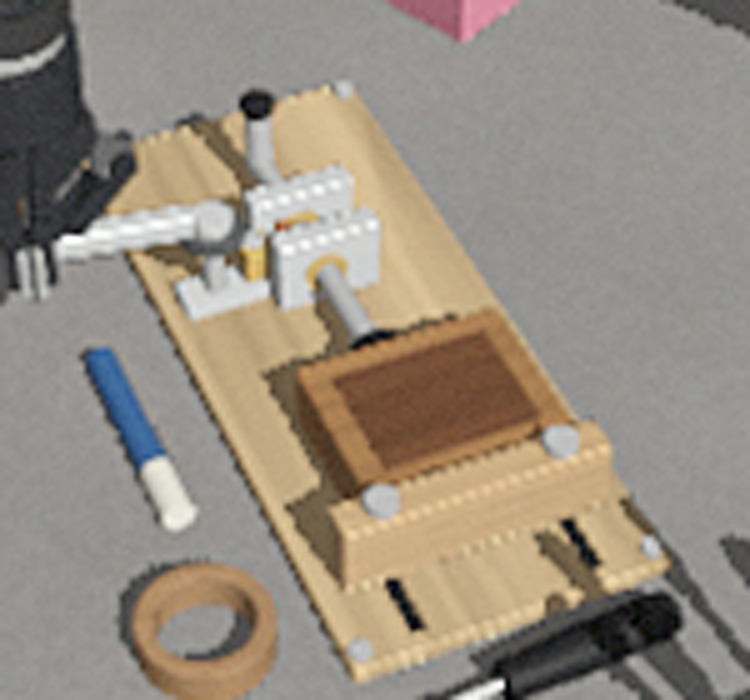

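Call:
arm_command([
  [0,-5.9,0.9,0.5,0,0,3.4],
  [0,-11.9,1.4,1,0,0,6.9],
  [0,-17.9,1.6,1,0,0,10.3],
  [0,-23.9,1.4,1,0,0,13.8],
  [0,-29.9,1,1,0,0,17.2],
])

```text
time: 12.4
tool_pos: [0.599, -0.1097, 0.0631]
tool_rot: [0.0, 0.897, 0.443, 0.005]
contact_force: [9.6, 6.3, -1.4]
grip_width: -0.0
```

Run:
```python
from h import *
s,t,R=tool(); print(s['time'],np.round(s['joint_pos'],3),toclamp(t),R.inv().apply(s['contact_force']))
for th in(.95,1.25):plan3(th,.021,.062)
```

```text
12.4 [-0.184  0.437 -0.271  0.854  0.005  2.04 ] [[ 0.1569495  -0.09998946  0.06309039]] [10.85178718  3.8313437   1.48793721]
th 0.95 shift [-3.6 -2.2  1. ] turn [ 0.29 -0.49 -0.12]
th 1.25 shift [-33.5  -0.3   0.8] turn [ 0.21 -0.52 17.07]
```

Call:
arm_command([
  [0,-5.9,1.0,0,0,0,3.4],
  [0,-11.9,1.6,0,0,0,6.9],
  [0,-17.9,1.8,0,0,0,10.3],
  [0,-23.9,1.8,0,0,0,13.8],
  [0,-29.9,1.4,0,0,0,17.2],
])

```text
time: 12.9
tool_pos: [0.5826, -0.1363, 0.0631]
tool_rot: [0.002, 0.953, 0.303, 0.005]
contact_force: [12.8, -0.0, -2.9]
grip_width: -0.0003
```

Run:
```python
from h import *
s,t,R=tool(); print(s['time'],np.round(s['joint_pos'],3),toclamp(t),R.inv().apply(s['contact_force']))
for th in(1.25,1.55):plan3(th,.021,.062)
```

```text
12.9 [-2.310e-01  4.190e-01 -3.000e-01  8.420e-01  2.000e-03  2.294e+00] [[ 0.14445504 -0.12867078  0.0631172 ]] [10.41880237  7.42751596  3.04230475]
th 1.25 shift [-3.3 -2.6  1.1] turn [ 0.35 -0.46 -0.19]
th 1.55 shift [-33.2  -0.7   0.8] turn [ 0.28 -0.51 17.  ]
```

Call:
arm_command([
  [0,-5.9,1.8,0,0,0,3.4],
  [0,-11.9,2.8,0,0,0,6.9],
  [0,-17.9,3.2,0,0,0,10.3],
  [0,-23.9,3.2,0,0,0,13.8],
  [0,-29.9,2.8,0,0,0,17.2],
])

```text
time: 13.4
tool_pos: [0.5573, -0.1567, 0.0626]
tool_rot: [0.001, 0.988, 0.157, 0.003]
contact_force: [4.1, -1.4, 0.5]
grip_width: 0.0001
```

Run:
```python
from h import *
s,t,R=tool(); print(s['time'],np.round(s['joint_pos'],3),toclamp(t),R.inv().apply(s['contact_force']))
for th in(1.55,1.65):plan3(th,.021,.062)
save('scene','s12');crop('s12',260,135,410,275,5,'s12c')
```

```text
13.4 [-0.274  0.39  -0.345  0.829 -0.     2.552] [[ 0.12230514 -0.15242492  0.06258223]] [ 3.50928441  2.6260792  -0.48174537]
th 1.55 shift [-1.5 -2.4  0.6] turn [ 0.21 -0.27 -0.24]
th 1.65 shift [-11.4  -0.8   0.5] turn [ 0.19 -0.28  5.49]
```

View pics/s12c.png

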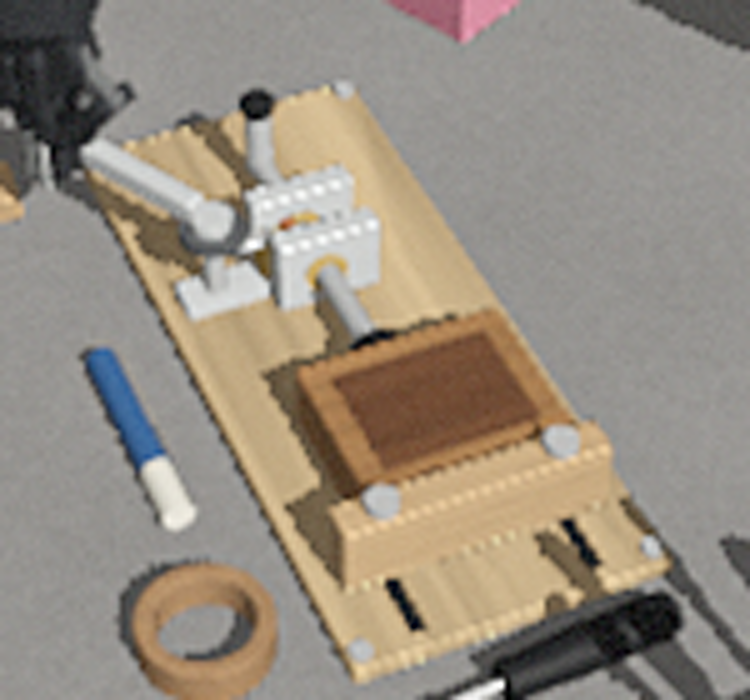

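Force is dropping near dead centre; push slightly further with care.

Call:
arm_command([
  [0,-3,0.5,0,0,0,1.7],
  [0,-6,1,0,0,0,3.4],
  [0,-9,1,0,0,0,5.2],
  [0,-12,1,0,0,0,6.9],
  [0,-12,1,0,0,0,6.9],
])

```text
time: 13.95
tool_pos: [0.5425, -0.1602, 0.0611]
tool_rot: [-0.0, 0.995, 0.098, -0.0]
contact_force: [0.1, -0.3, -0.2]
grip_width: 0.0002
```

Run:
```python
from h import *
s,t,R=tool(); print(s['time'],toclamp(t),R.inv().apply(s['contact_force']))
save('scene','s13');crop('s13',260,135,410,275,5,'s13c')
```

```text
13.95 [[ 0.10807456 -0.15795792  0.06107453]] [0.0660497  0.29530912 0.19634074]
```

View pics/s13c.png

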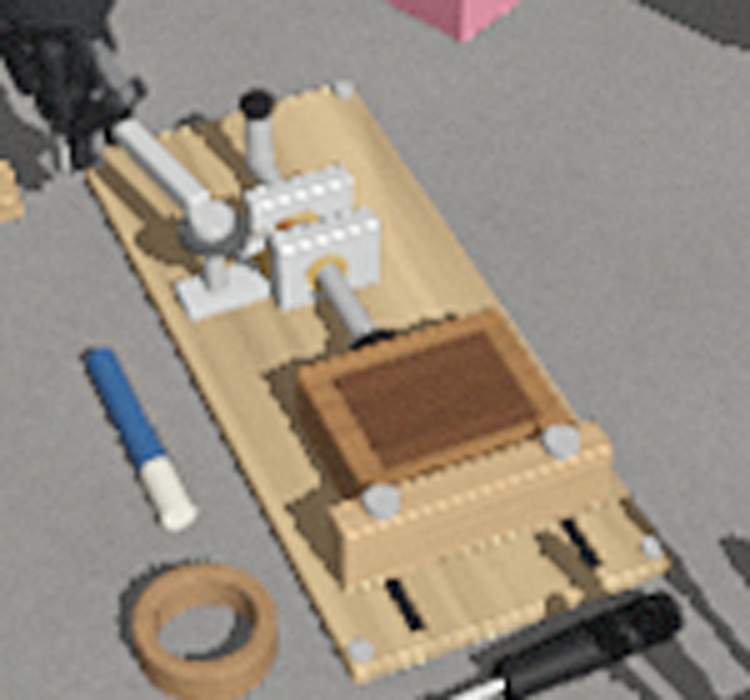

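Contact is gone: the lever snapped ahead. Retreat away (tool +x), then up.

Call:
arm_command([
  [0,10,0,0,0,0,0],
  [0,25,0,0,0,0,0],
  [0,25,0,-40,0,0,0],
  [0,25,0,-85,0,0,0],
  [0,25,0,-130,0,0,0],
])

```text
time: 14.5
tool_pos: [0.5682, -0.1549, 0.1925]
tool_rot: [-0.0, 0.995, 0.099, -0.0]
contact_force: [0.8, -0.4, 0.8]
grip_width: 0.0
```

Call:
arm_command([
  [0,30,0,-30,0,0,0],
  [0,60,20,-30,0,0,0],
  [0,90,40,-30,0,0,0],
  [0,90,40,-30,0,0,0],
])

```text
time: 14.9
tool_pos: [0.6678, -0.1778, 0.2199]
tool_rot: [0.0, 0.995, 0.099, 0.001]
contact_force: [0.0, -0.2, -0.3]
grip_width: -0.0003
```

Run:
```python
from h import *
s,t,R=tool(); print(s['time'],toclamp(t),s['contact_force'])
c=save('scene','s14');crop('s14',260,135,410,275,5,'s14c');save('top','t14');crop('t14',255,150,415,250,5,'t14c')
save('wrist','w14')
for th in(1.55,1.7,1.8):
    a=.44-th; p=np.load('clamp.npy'); print(th,(proj(c,cl(p[:2],p[2],[(.0575+.098*np.cos(a),-.0725+.098*np.sin(a),.085)]))-[260,135])*5, (proj(load('t14'),cl(p[:2],p[2],[(.0575+.098*np.cos(a),-.0725+.098*np.sin(a),.085)]))-[255,150])*5)
```

```text
14.9 [[ 0.234614   -0.15781268  0.21989719]] [ 0.02505134 -0.24316728 -0.33112133]
1.55 [[ 78.67853066 129.65576665]] [[618.68466781 169.80113028]]
1.7 [[ 98.06414648 117.63659008]] [[623.90346447 190.80815574]]
1.8 [[112.18465159 110.71279602]] [[625.60270517 205.14614213]]
```

View pics/s14c.png

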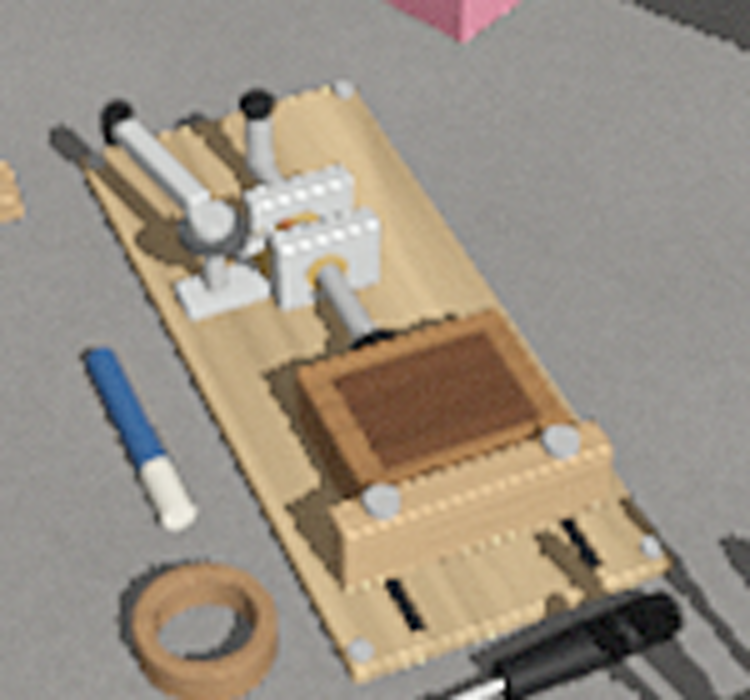

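View pics/t14c.png

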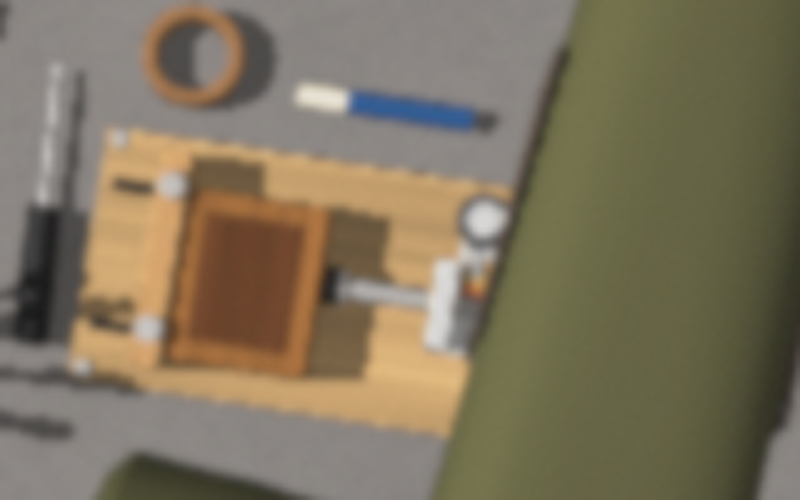

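Run:
```python
from h import *
print(env.job_done())
```

```text
the job is handed in; nothing more can be done
None
```

The blank is clamped against the fence, the cam lever is home, and I handed the job in at about 15 s of the 54 s allowed. The hand-in gives no verdict.

- **Pressing the blank:** I pushed the post in about 50 mm with shut fingers until the blank met the fence. The push peaked at about 19 N. Taking off roughly 7 N of bushing friction, that is about 12 N on the pad (an estimate). Then I let go of the post.
- **Swinging the lever:** I followed its arc with the fingers. In the readings taken after each move, the total contact force was at most about 13 N. The force fell to zero once the lever was past dead centre, and I backed away.

**Last checks**
- **Lever:** the tip is within a few enlarged-picture pixels of where it should be at 1.80 rad.
- **Blank:** it looks unmoved since pressing, flat, and with the pad still against it. Most edge measurements, taken before the lever was swung, put it within about 1° of square. Two badly defined edges disagreed, reading +2.1° and −2.4°, and I put those down to pixel-reading error.
- **Pad force after release:** I could not measure it directly. It should be about 7 N, held by the bushings and now the brake.
- **Other things on the table:** those I could see in the last close-ups (screwdriver, tape roll, marker) look undisturbed. I did not recheck the offcut in full, or the can, bottle and mug, at the end.
- **Arm:** it is clear of everything, with about 0 N on the tool.

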